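# Slide a loaded culture-dish carrier round the optics into its dock

## Robot

A 6-joint arm with a two-finger parallel gripper is mounted at the origin on a cart in front of the work surface, level with it; the furniture and walls round the work are solid. World frame = base frame: x ahead of the robot, y to its left, z up, the work surface at z = 0. Lengths are in mm, angles in rad, forces in N, time in s.
With the tool pointing down it reaches from about 275 to 750 mm from the base axis. Payload 10.2 kg.
Tool frame: the origin (TCP) lies midway between the tips of the shut fingers; the grasp point (between the pads) lies 19 mm behind it; z points along the fingers, y is the direction in which the jaws open and shut (so a half turn about z gives the same grasp; the last joint's range is limited). The gripper opens to 85 mm and grips with 20 to 120 N. Pads are 22 mm wide; open, the fingers measure 114 mm over their backs; the gripper's body (76 mm by 85 mm) begins 54 mm behind the grasp point. The pads swing forward as they close: fully open they stand 13 mm farther back than shut.
Start: joints at [1.036, 0.313, 1.498, -0, 1.331, -0.223], TCP at [161.068, 499.688, 231.294] pointing down, gripper open.
Joint ranges: [-2.94, 2.94], [-0.97, 2.17], [0.19, 2.56], [-1.23, 4.37], [0.02, 3.11], [-2.88, 2.88]. Speed limits (rad/s): [2.39, 2.39, 3.01, 3.14, 3.14, 3.14].

## Interface

Orientations are given as a unit quaternion [w, x, y, z].
In Python, from rig import sense, optics, ctrl gives the robot as it stands.
- The arm moves only by the tool play_rows, never from a script. Its argument "plan" is a list of rows, each a list of 7 numbers: the shift along the world's x, y, z in mm, then the turn, a rotation vector about the world's x, y, z in rad, then the opening, from -1 (shut) to 1 (fully open), so that 0 is half open. A call has 1 to 5 rows; each row shifts and turns the pose as measured when the row begins; what a row does not reach is not made up. A row lasts 1/12 s, in which the tool goes at most 41.7 mm and 7.16 degrees, less where a joint would pass 70% of its speed; a pose out of reach is approached as far as the arm can. A call is refused whole if a number of a shift passes 41.7 or a number of a turn 0.125, either way. A call with a gripper value outside its range is refused whole. The fingers move at their own pace and stop on an object; "grip_force" is the grip in N (left out, the last holds). Time passes only in rows, so rows that do not move let the fingers close. It gives the time, the measured TCP pose, the force and the opening at its end, in the units of the state.
- sense(): the state, without advancing time (a new reading comes with each control period).
- optics.capture(name): name is "side" or "top"; returns a dict with "img" (400x640x3 uint8, blue, green, red), "fx", "fy", "cx", "cy" (pixels), "world_to_cam" (4x4, takes a point from world to camera coordinates). Camera axes: x right, y up, looking along -z (the intrinsics and any distortion apply to the point x, -y, -z); pixel columns grow to the right and rows downward; lengths in mm; the calibration is good to about 2 mm. A picture is of the moment at which its call begins. There is no depth.
- ctrl.finish_job(): hands the job in, once; it reports no verdict.
The state is a dict: "time_s": time; "joints": joint angles; "dq": joint speeds; "tau": joint torques, N m; "eef_pos": TCP position; "ee_rot": TCP orientation; "force": force on the tool from outside, world axes, zero at the start; "wrist_torque": the same for the moment, N m; "grip_width": opening from 0.0 (shut) to 1.0 (fully open).
Only numpy, scipy, OpenCV 4.12 (cv2) and the standard library are available. Lean on these libraries where they do the work, as an engineer would, in place of code of your own. Each camera call takes 0.05 s, during which the arm holds its last target. There are 200 camera calls.

## Task

Push the square metal carrier with its culture dish along the bench, flat and without lifting it, round the two optics standing in the way, and into the open grey dock, past the spring catch until it is fully home. Press it against the dock's end stop for about half a second with about 10 N (more than 20 N would be too rough), then back away and leave it caught there. Touch neither the optics nor the dish, and leave the other things on the bench alone.

Things in the scene. Friction and masses are not known exactly. Their poses are not given: they have to be found in the camera images.
- carrier_center (a point): centre of the carrier, half-way up (12 mm above the bench): plain square metal plate 92 x 92 mm, 24 mm thick, about 0.3 kg, with flat upright sides; too wide to grip. x and y axes square to its sides, z up. The dish lies in its round top recess (67 mm wide, 8 mm deep). Any side may lead into the dock
- carrier: the same carrier; origin at the centre of its underside, axes as above
- dish: low round culture dish with lid, 64 mm across, 14 mm high, lying loose in the carrier's recess, its top 30 mm above the bench; origin at the centre of its underside. Not to be touched
- dock: grey dock screwed to the bench: two walls 22 mm high, 12 mm thick, channel 97 mm wide, the bench its floor, open at -x, towards the robot. Origin on the bench where the seated carrier's centre comes to lie; x points into the dock along the channel, y left, z up. Walls run from x = -79 mm (mouth, flared to 112 mm; straight from -46 mm) to +58 mm; lugs and catch housing reach 76 mm to each side of the axis
- dock_mouth (a point): middle of the dock's mouth, 79 mm before the dock's origin, 12 mm above the bench
- end_stop: steel bar across the far end of the dock, 18 mm high; origin at bench level in the middle of its face that the carrier meets, 46 mm beyond the dock's origin. Rigid
- catch (a joint): bent spring strip in the dock's left wall (+y), crest 50 mm before the dock's origin, 7.5 mm proud of the wall: 0 = out, 0.0075 m = pressed into the wall. The carrier's flank presses it in while sliding by (some 3 to 7 N extra push); when home it springs out behind the rear corner and keeps the carrier there. Sliding alone takes 1 to 3 N, more if pressed down
- eyepiece: spare eyepiece, black, waisted, 38 mm across, 48 mm high, fixed upright on the bench; origin at the centre of its underside. It stands either beside the right of the dock's mouth or out in front to the left of the mouth. Not to be touched
- objective: spare objective, black, short and thick, 42 mm across, 31 mm high, fixed upright on the bench in the other of these two places; origin at the centre of its underside. Not to be touched
- lamp_carton: small printed carton 50 x 62 x 50 mm, a bystander at the right; origin under its centre
- beaker: small clear beaker, 45 mm across, 55 mm high, a bystander at the right; origin under its centre
- vial: sample vial with white cap, 19 mm across, 52 mm high, a bystander at the right; origin under its centre
- tally_counter: round hand counter 56 x 51 x 23 mm, a bystander far right; origin under its centre

How it is judged:
By the outcome, as a careful person would: the job done as asked, in the order asked, and still so for the second after the job is handed in, with the robot touching nothing.
It also fails if it takes over 72 s, if anything falls off the work surface, if the arm or the gripper's body presses on something with over 40 N, if the wrist force passes 120 N, or if a joint passes its speed limit or range.

## Working session

There is one attempt and no reset: what is moved stays moved. The work goes in short steps, Python scripts to look and compute and a tool call to move; the robot and the scene stay as the last step left them, time stands still between calls to the robot, and variables do not carry over. Pictures are saved under pics/ and viewed, about 8 in all and at most 12, crops included, and the job is handed in when it is done.

Besides the shell and the picture viewer there is one more tool, called after "Request:" by a JSON object that holds its "method" and its "body". play_rows: Moves the arm, as the interface text tells. Its arguments: {"type":"object","properties":{"plan":{"type":"array"},"grip_force":{"type":"number"}},"required":["plan"]}

```bash
ls; mkdir -p pics; python3 - <<'E'
from rig import sense, optics, ctrl
import cv2
print(sense())
for n in("top","side"):
    c=optics.capture(n); cv2.imwrite(f"pics/{n}0.png",c["img"]); print(n,{k:v for k,v in c.items() if k!="img"})
E
```

```text
pics
{'time_s': 0.0, 'joints': array([ 1.03563962e+00,  3.13405301e-01,  1.49840054e+00,  4.69654859e-06,
        1.33097964e+00, -2.23375069e-01]), 'dq': array([ 0.00041054,  0.00055082,  0.00138819,  0.00019789, -0.00012315,
        0.00020387]), 'tau': array([-1.00570614e-03, -4.12273264e+01, -2.59740150e+01, -2.78732768e-04,
        4.23362508e-03, -2.76393291e-05]), 'eef_pos': array([160.9192449 , 499.47872651, 230.77169882]), 'ee_rot': array([-2.22934006e-04,  1.55260702e-01,  9.87873352e-01, -5.53186039e-04]), 'force': array([ 0.55563171,  0.03092859, -1.05458974]), 'wrist_torque': array([ 0.01758756, -0.02015167,  0.02175131]), 'grip_width': 1.0008109387672188}
top {'fx': 482.93143413326135, 'fy': 482.93143413326135, 'cx': 316.6477020823134, 'cy': 196.83779269379497, 'world_to_cam': array([[ 1.98289352e-02, -9.99754949e-01,  9.84149213e-03,
        -3.31451530e+02],
       [ 9.90335308e-01,  2.09916684e-02,  1.37096055e-01,
        -5.32460908e+02],
       [-1.37269049e-01,  7.02790835e-03,  9.90508868e-01,
        -1.18071147e+03],
       [ 0.00000000e+00,  0.00000000e+00,  0.00000000e+00,
         1.00000000e+00]])}
side {'fx': 459.9485127393443, 'fy': 459.9485127393443, 'cx': 324.1188100442454, 'cy': 201.86205836183518, 'world_to_cam': array([[ 9.96475874e-01, -8.32334084e-02,  1.03938947e-02,
        -5.50494434e+02],
       [ 3.55954568e-02,  5.31810983e-01,  8.46114674e-01,
         1.11477437e+02],
       [-7.59525956e-02, -8.42762884e-01,  5.32899545e-01,
        -1.28419211e+03],
       [ 0.00000000e+00,  0.00000000e+00,  0.00000000e+00,
         1.00000000e+00]])}
```

View pics/top0.png

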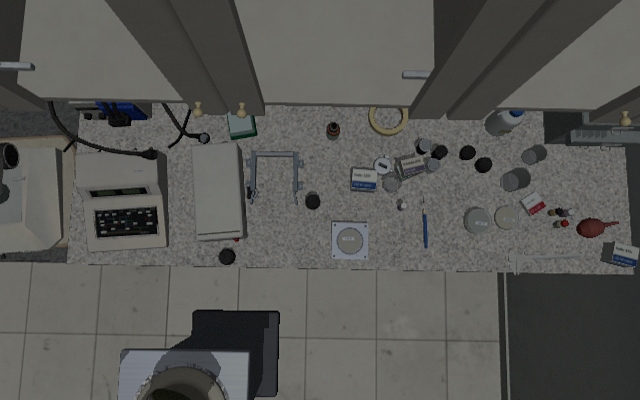

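View pics/side0.png

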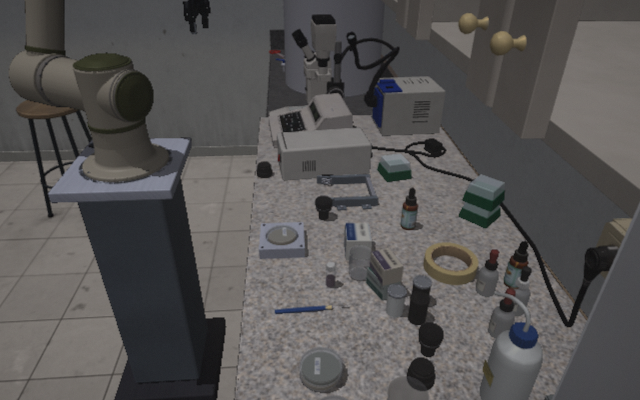

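The top view shows the dock at about (275,175), opening toward the image bottom, and the carrier at (350,240). The optics are at (313,201), right of the mouth, and (227,257), front left. I'll make helpers and an enlarged crop.

```bash
cat > h.py <<'E'
import numpy as np, cv2
from rig import sense, optics, ctrl
def ray(c,u,v,z):
    M=np.array(c["world_to_cam"]);R,t=M[:3,:3],M[:3,3]
    d=R.T@np.array([(u-c["cx"])/c["fx"],-(v-c["cy"])/c["fy"],-1.0]);o=-R.T@t
    return o+d*(z-o[2])/d[2]
def proj(c,p):
    M=np.array(c["world_to_cam"]);q=M[:3,:3]@np.array(p,float)+M[:3,3]
    return np.array([c["cx"]+c["fx"]*q[0]/-q[2],c["cy"]-c["fy"]*q[1]/-q[2]])
def two(c1,p1,c2,p2):
    A=[];b=[]
    for c,p in((c1,p1),(c2,p2)):
        o=ray(c,*p,0);d=ray(c,*p,100)-o;d/=np.linalg.norm(d);P=np.eye(3)-np.outer(d,d);A.append(P);b.append(P@o)
    return np.linalg.lstsq(np.vstack(A),np.hstack(b),rcond=None)[0]
E
python3 - <<'E'
from h import *
t=optics.capture("top");s=optics.capture("side")
i=t["img"][130:280,200:400];cv2.imwrite("pics/t1.png",cv2.resize(i,None,fx=4,fy=4,interpolation=cv2.INTER_CUBIC))
i=s["img"][120:270,230:430];cv2.imwrite("pics/s1.png",cv2.resize(i,None,fx=4,fy=4,interpolation=cv2.INTER_CUBIC))
for n,u,v in(("carrier",350,240),("dock",275,165),("o1",313,201),("o2",227,257),("wallbox",218,190)):print(n,ray(t,u,v,12).round())
E
```

```text
carrier [ 434. -408.   12.]
dock [ 624. -211.   12.]
o1 [ 532. -311.   12.]
o2 [384. -97.  12.]
wallbox [555. -66.  12.]
```

View pics/t1.png

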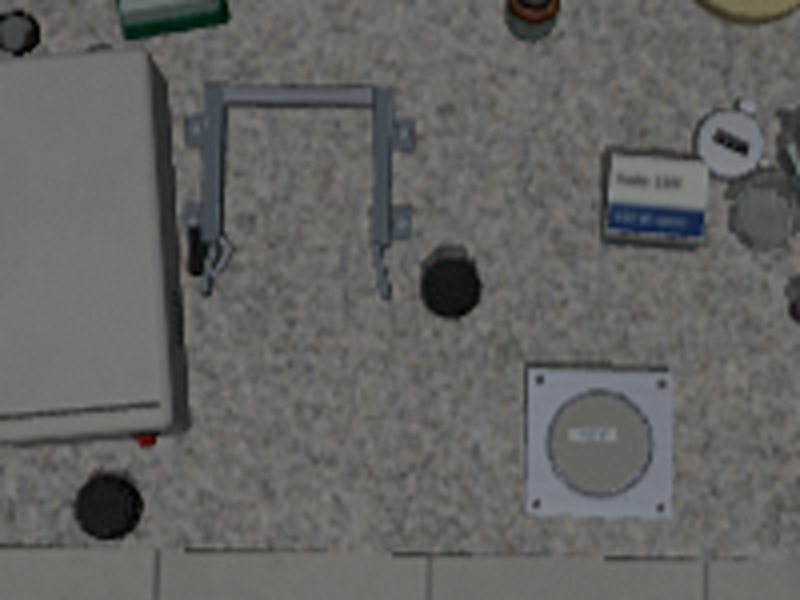

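View pics/s1.png

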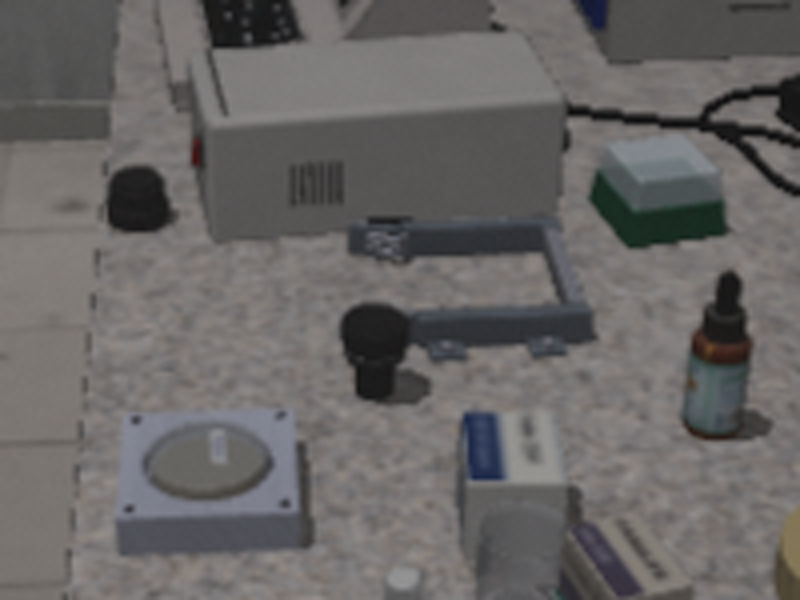

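The crops show the eyepiece at crop (450,285) beside the right of the mouth, and the objective at (109,505) out front left. The carrier is nearly square to the bench at (600,440). Its route is clear: +y between the two optics, then +x. Now the precise measurement.

```bash
cat >> h.py <<'E'
def carrier(c,win,lo=None):
    """top-face corners at z=24 from bluish-light mask, inside win=(u0,v0,u1,v1)"""
    u0,v0,u1,v1=win;i=c["img"][v0:v1,u0:u1].astype(int)
    m=((i[...,0]-i[...,2]>8)&(i[...,0]>100)).astype(np.uint8)
    cs,_=cv2.findContours(m,cv2.RETR_EXTERNAL,cv2.CHAIN_APPROX_NONE)
    k=max(cs,key=cv2.contourArea)[:,0,:]+[u0,v0]
    w=np.array([ray(c,u,v,24)[:2] for u,v in k],np.float32)
    r=cv2.minAreaRect(w);return r,w
E
python3 - <<'E'
from h import *
t=optics.capture("top");s=optics.capture("side")
print(t["img"][225,336],t["img"][240,350],t["img"][200,340],t["img"][155,275],t["img"][180,253])
print("carrier top",carrier(t,(325,215,375,262))[0]);print("carrier side",carrier(s,(255,218,312,262))[0])
def dark(c,win,z):
    u0,v0,u1,v1=win;g=c["img"][v0:v1,u0:u1].max(2);m=(g<45).astype(np.uint8)
    cs,_=cv2.findContours(m,3,cv2.CHAIN_APPROX_NONE);k=max(cs,key=cv2.contourArea)
    (u,v),r=cv2.minEnclosingCircle(k);return (u+u0,v+v0,r),ray(c,u+u0,v+v0,z).round(1)
print("eyep",dark(t,(300,190,326,214),48));print("obj",dark(t,(214,244,242,268),31))
# dock: grey-blue mask
i=t["img"].astype(int);m=((i[...,0]-i[...,2]>8)).astype(np.uint8)
for v in range(150,206,3):print(v,''.join('#' if x else '.' for x in m[v,242:308]))
E
```

```text
[132 125 120] [104 105 103] [ 99 106 109] [75 71 69] [80 75 69]
carrier top ((431.7385559082031, -405.38134765625), (91.15230560302734, 91.73895263671875), 88.97743225097656)
carrier side ((429.2029113769531, -407.63690185546875), (94.48609924316406, 91.16730499267578), 89.33501434326172)
eyep ((312.1521739959717, 201.28260898590088, 7.935627460479736), array([ 526.3, -309.4,   48. ]))
obj ((226.93442630767822, 256.02459049224854, 8.544390678405762), array([386.5, -99.9,  31. ]))
150 ..................................................................
153 ..........####.#####.##......#......#.####..#####...####..........
156 ..........####......................................####..........
159 .....#########......................................#####.........
162 .....##.######......................................######.##.....
165 .....#########......................................#########.....
168 .........####.......................................####..........
171 .........####......................................#####..........
174 .........####......................................#####..........
177 .........####......................................####...........
180 .........####......................................####...........
183 ....#########......................................####.#####.....
186 ....#...#####......................................####.#.#.#.....
189 ........#####......................................##########.....
192 ..........##...#...................................##.............
195 ..........##.#......................................##............
198 .........###........................................##............
201 ........###..........................................##...........
204 ..................................................................
```

```bash
python3 - <<'E'
from h import *
t=optics.capture("top");M=t["world_to_cam"];print("cam",-M[:3,:3].T@M[:3,3])
i=cv2.GaussianBlur(t["img"].astype(np.float32),(0,0),0.7);d=i[...,0]-i[...,2]
def cross(a,x0,th=7):
    k=[j+(th-a[j])/(a[j+1]-a[j]) for j in range(len(a)-1) if (a[j]-th)*(a[j+1]-th)<=0 and a[j]!=a[j+1]]
    return [x0+j for j in k]
L=[];R=[]
for v in list(range(169,181)):
    c=cross(d[v,248:259],248);L.append((v,c[0],c[-1]))
    c=cross(d[v,290:301],290);R.append((v,c[0],c[-1]))
for name,A,k,off in(("Lout",L,1,60.5),("Lin",L,2,48.5),("Rin",R,1,-48.5),("Rout",R,2,-60.5)):
    P=np.array([ray(t,a[k],a[0],22)[:2] for a in A]);f=np.polyfit(P[:,0],P[:,1],1)
    print(name,"slope",f[0].round(4),"y@560",np.polyval(f,560).round(1),"axis y@560",(np.polyval(f,560)-off).round(1),"sd",(P[:,1]-np.polyval(f,P[:,0])).std().round(2))
B=[]
for u in range(262,288,1):
    c=cross(d[146:162,u],146,4);
    if len(c)>=2:B.append((u,c[0],c[-1]))
for k in(1,2):
    P=np.array([ray(t,b[0],b[k],18)[:2] for b in B]);f=np.polyfit(P[:,1],P[:,0],1);print("bar",k,f[0].round(4),np.polyval(f,-211).round(1),len(B),np.median(P[:,0]).round(1))
# mouth ends
for w in((248,190,260,208),(292,190,302,208)):
    m=(d[w[1]:w[3],w[0]:w[2]]>5);ys,xs=np.nonzero(m);print("mouth",ray(t,w[0]+xs[ys.argmax()],w[1]+ys.max()+.5,22).round(1))
print(i[146:162,275].round(0).tolist())
r,w=carrier(t,(325,215,375,262));print(cv2.boxPoints(r).round(1).tolist())
b=[ray(t,u,267.5,0).round(0) for u in(230,270,350)];print("bench edge",b)
E
```

```text
cam [ 371.81202769 -311.89513254 1245.7654486 ]
Lout slope 0.0132 y@560 -150.5 axis y@560 -211.0 sd 0.15
Lin slope 0.032 y@560 -161.6 axis y@560 -210.1 sd 0.15
Rin slope 0.0636 y@560 -260.9 axis y@560 -212.4 sd 0.17
Rout slope 0.0018 y@560 -269.1 axis y@560 -208.6 sd 0.31
bar 1 -0.0101 657.9 26 658.0
bar 2 0.0002 647.2 26 647.2
mouth [ 520.7 -153.5   22. ]
mouth [ 520.6 -268.3   22. ]
[[99.0, 102.0, 104.0], [103.0, 106.0, 108.0], [102.0, 106.0, 107.0], [102.0, 105.0, 104.0], [97.0, 99.0, 98.0], [83.0, 83.0, 83.0], [87.0, 84.0, 82.0], [98.0, 92.0, 90.0], [96.0, 91.0, 87.0], [76.0, 71.0, 69.0], [66.0, 64.0, 62.0], [90.0, 92.0, 92.0], [106.0, 111.0, 112.0], [106.0, 110.0, 111.0], [102.0, 105.0, 105.0], [99.0, 101.0, 101.0]]
[[385.29998779296875, -450.1000061035156], [476.79998779296875, -451.6000061035156], [478.29998779296875, -360.5], [386.79998779296875, -359.0]]
bench edge [array([ 358., -104.,    0.]), array([ 360., -205.,    0.]), array([ 364., -410.,    0.])]
```

```bash
python3 - <<'E'
from h import *
T=[optics.capture("top") for _ in range(3)];t=T[0]
im=np.mean([x["img"].astype(np.float32) for x in T],0);d=cv2.GaussianBlur(im[...,0]-im[...,2],(0,0),0.8)
def edge(a,x0,s,z,v):  # subpixel max |gradient|
    g=np.gradient(a)*s;k=int(g[1:-1].argmax())+1
    p=(g[k-1]-g[k+1])/(2*(g[k-1]-2*g[k]+g[k+1])+1e-9);return ray(t,x0+k+np.clip(p,-1,1),v,z)[:2]
for n,u0,u1,s,off,z in(("Lin0",252,261,-1,48.5,0),("Rin22",289,296,1,-48.5,22)):
    P=np.array([edge(d[v,u0:u1],u0,s,z,v) for v in range(158,187)])
    f=np.polyfit(P[:,0],P[:,1],1);r=P[:,1]-np.polyval(f,P[:,0]);k=abs(r)<2*r.std();f=np.polyfit(P[k,0],P[k,1],1)
    print(n,f[0].round(4),"axis@560",(np.polyval(f,560)-off).round(2),"@620",(np.polyval(f,620)-off).round(2),r.std().round(2))
g=cv2.GaussianBlur(im.mean(2),(0,0),0.6)
P=[];Q=[]
for u in range(260,290):
    P.append(ray(t,u,153+ (lambda a:(np.arange(len(a))*a).sum()/a.sum())(np.clip(-np.diff(g[153:157,u]),0,None))+.5,18)[:2])
    Q.append(ray(t,u,155.5+(lambda a:(np.arange(len(a))*a).sum()/a.sum())(np.clip(np.diff(g[155:160,u]),0,None)),0)[:2])
for n,A in(("bartop",P),("barfoot",Q)):
    A=np.array(A);f=np.polyfit(A[:,1],A[:,0],1);print(n,f[0].round(4),np.polyval(f,-211).round(1))
s=optics.capture("side")
for x in(523,600):
    for y in(-211+54.5,-211-54.5):print(x,y,proj(s,(x,y,22)).round(1))
cr=s["img"][165:215,305:385];cv2.imwrite("pics/s2.png",cv2.resize(cr,None,fx=10,fy=10,interpolation=cv2.INTER_CUBIC))
E
```

```text
Lin0 0.0074 axis@560 -207.81 @620 -207.37 0.42
Rin22 0.0167 axis@560 -210.21 @620 -209.2 0.34
bartop -0.0101 649.8
barfoot -0.0221 648.2
523 -156.5 [317.9 176.3]
523 -265.5 [321.2 198.7]
600 -156.5 [347.6 175.4]
600 -265.5 [353.4 197.6]
```

View pics/s2.png

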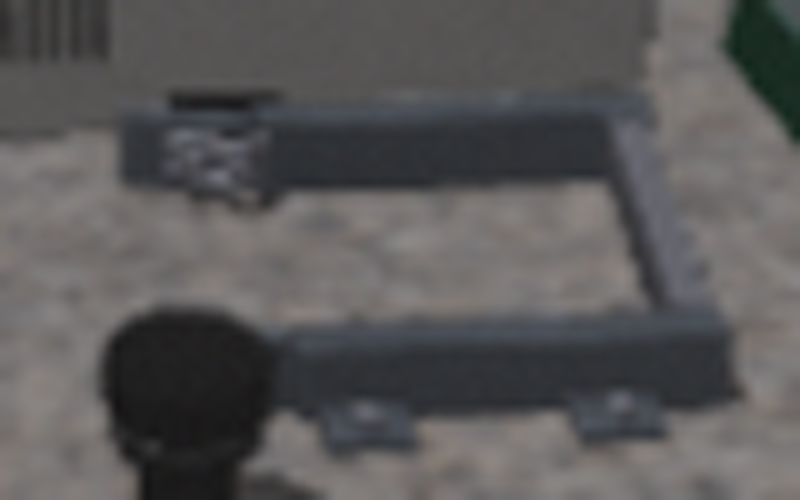

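The side crop shows the left wall's mouth end at column ≈317, which agrees with the projected 523 mm mouth. The dock origin is ≈ (602,-209.5) with yaw ≈ +0.01, and the carrier is at (431.7,-405.4) with yaw ≈ -0.018. Next I move the arm over to the carrier's right side.

Request:
{"method": "play_rows", "body": {"plan": [[22,-33,0,0,0,-0.1,0],[22,-33,0,0,0,-0.1,0],[22,-33,0,0,0,-0.1,0],[22,-33,0,0,0,-0.1,0],[22,-33,0,0,0,-0.1,0]]}}

```text
time_s: 0.97
eef_pos: [269.9, 332.5, 230.5]
ee_rot: [-0.0, 0.398, 0.917, 0.001]
force: [1.2, 0.4, 0.1]
grip_width: 0.5
```

Request:
{"method": "play_rows", "body": {"plan": [[22,-33,0,0,0,-0.1,0],[22,-33,0,0,0,-0.1,0],[22,-33,0,0,0,-0.1,0],[22,-33,0,0,0,-0.1,0],[22,-33,0,0,0,-0.1,0]]}}

```text
time_s: 1.38
eef_pos: [382.8, 158.6, 231.7]
ee_rot: [0.001, 0.623, 0.783, 0.002]
force: [0.4, 1.0, 0.5]
grip_width: 0.5
```

Request:
{"method": "play_rows", "body": {"plan": [[0,-40,0,0,0,-0.1,0],[0,-40,0,0,0,-0.1,0],[0,-40,0,0,0,0,0],[0,-40,0,0,0,0,0],[0,-40,0,0,0,0,0]]}}

```text
time_s: 1.8
eef_pos: [384.3, -49.7, 232.4]
ee_rot: [0.003, 0.704, 0.711, 0.003]
force: [1.7, 0.4, 0.1]
grip_width: 0.503
```

Request:
{"method": "play_rows", "body": {"plan": [[5,-40,0,0,0,-0.009,0],[5,-40,0,0,0,-0.009,0],[5,-40,0,0,0,-0.009,0],[5,-40,0,0,0,0,0],[5,-40,0,0,0,0,0]]}}

```text
time_s: 2.22
eef_pos: [406.6, -257.2, 233.7]
ee_rot: [0.005, 0.715, 0.7, 0.003]
force: [1.1, -0.1, 0.4]
grip_width: 0.495
```

Request:
{"method": "play_rows", "body": {"plan": [[5,-40,0,0,0,0,0],[5,-40,0,0,0,0,0],[5,-40,0,0,0,0,0],[5,-40,0,0,0,0,0],[3,-40,0,0,0,0,0]]}}

```text
time_s: 2.63
eef_pos: [428.1, -464.1, 233.5]
ee_rot: [0.005, 0.715, 0.699, 0.004]
force: [0.2, 0.6, 0.5]
grip_width: 0.501
```

Request:
{"method": "play_rows", "body": {"plan": [[0,-30,-20,0,0,0,0],[0,0,-40,0,0,0,0],[0,0,-40,0,0,0,0],[0,0,-30,0,0,0,0],[0,0,0,0,0,0,0]]}}

```text
time_s: 3.05
eef_pos: [425.3, -504.3, 97.5]
ee_rot: [0.008, 0.718, 0.696, 0.002]
force: [-0.4, -0.0, -1.3]
grip_width: 0.497
```

Request:
{"method": "play_rows", "body": {"plan": [[7,14,-20,0.009,0.014,0.013,0],[0,0,-30,0,0,0,0],[0,0,-17,0,0,0,0],[0,0,0,0,0,0,0]]}}

```text
time_s: 3.38
eef_pos: [433.6, -491.3, 33.3]
ee_rot: [0.002, 0.713, 0.701, -0.0]
force: [0.3, 1.3, -0.6]
grip_width: 0.497
```

```bash
python3 - <<'E'
from h import *
print(sense()["eef_pos"],sense()["ee_rot"])
t=optics.capture("top");s=optics.capture("side")
a=cv2.resize(t["img"][175:275,300:433],None,fx=3,fy=3);b=cv2.resize(s["img"][200:300,235:368],None,fx=3,fy=3)
cv2.imwrite("pics/c1.png",np.hstack([a,b]));print(carrier(t,(325,215,375,262))[0])
E
```

```text
[ 433.59467078 -491.29052762   33.32703747] [ 2.01197219e-03  7.13268539e-01  7.00887961e-01 -9.66148656e-05]Traceback (most recent call last):
  File "<stdin>", line 5, in <module>
  File "h.py", line 20, in carrier
    k=max(cs,key=cv2.contourArea)[:,0,:]+[u0,v0]
      ~~~^^^^^^^^^^^^^^^^^^^^^^^^
ValueError: max() iterable argument is empty
```

View pics/c1.png

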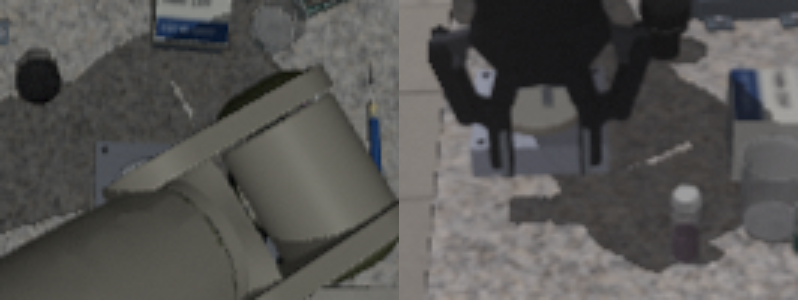

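The side crop shows both fingers hanging just in front of the carrier's right face, with tips at crop (503,170) and (592,165). The vial at (685,220) is clear of them, and the arm hides the carrier from above. I'll go down to z≈6 and creep to contact.

Request:
{"method": "play_rows", "body": {"plan": [[-2,0,-20,0,0,0,0],[0,0,-7,0,0,0,0],[0,10,0,0,0,0,0],[0,6,0,0,0,0,0],[0,4,0,0,0,0,0]]}}

```text
time_s: 3.9
eef_pos: [434.9, -477.9, 20.3]
ee_rot: [0.013, 0.714, 0.7, -0.003]
force: [0.1, 0.7, 0.4]
grip_width: 0.498
```

Request:
{"method": "play_rows", "body": {"plan": [[0,4,0,0,0,0,0],[0,4,0,0,0,0,0],[0,4,0,0,0,0,0]]}}

```text
time_s: 4.15
eef_pos: [435.9, -466.2, 23.7]
ee_rot: [0.015, 0.714, 0.7, -0.003]
force: [-0.0, 0.7, -0.3]
grip_width: 0.501
```

Request:
{"method": "play_rows", "body": {"plan": [[0,4,0,0,0,0,0],[0,4,0,0,0,0,0],[0,4,0,0,0,0,0]]}}

```text
time_s: 4.4
eef_pos: [436.1, -453.4, 24.5]
ee_rot: [0.016, 0.714, 0.7, -0.003]
force: [-0.4, -0.1, -0.7]
grip_width: 0.495
```

Request:
{"method": "play_rows", "body": {"plan": [[0,-12,3,0,0,0,0],[0,-12,3,0,0,0,0],[0,-12,3,0,0,0,0],[0,0,0,0,0,0,0]]}}

```text
time_s: 4.73
eef_pos: [436.4, -487.9, 33.6]
ee_rot: [0.015, 0.713, 0.701, -0.003]
force: [-0.1, 0.2, -0.6]
grip_width: 0.502
```

```bash
python3 - <<'E'
from h import *
S=sense()
for k in("eef_pos","ee_rot","joints","dq","tau","force"):print(k,np.round(S[k],3))
s=optics.capture("side");cv2.imwrite("pics/c2.png",cv2.resize(s["img"][200:300,235:368],None,fx=5,fy=5))
for p in((434,-451,24),(434,-491,0)):print(proj(s,p))
E
```

```text
eef_pos [ 436.38  -487.893   33.588]
ee_rot [ 0.015  0.713  0.701 -0.003]
joints [-1.020e+00  7.750e-01  1.299e+00  1.000e-03  1.037e+00 -1.003e+00]
dq [ 0.022 -0.013  0.055  0.005 -0.012  0.014]
tau [ 3.9500e-01 -5.6211e+01 -2.2686e+01  3.5000e-02  2.2000e-01 -1.3700e-01]
force [-0.074  0.219 -0.644]
[284.19095442 247.94954214]
[284.83439722 270.18708128]
```

View pics/c2.png

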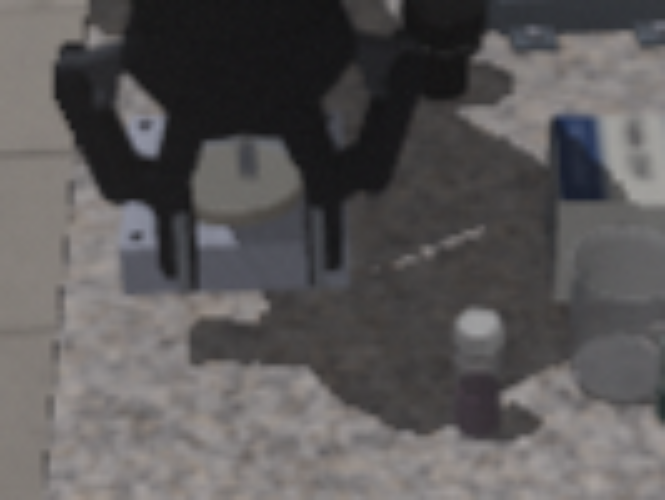

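The carrier still looks unmoved, spanning crop columns 122–348. The tool stopped short in z, so I'll test the descent in single steps.

Request:
{"method": "play_rows", "body": {"plan": [[0,0,0,0,0,0,0]]}}

```text
time_s: 4.87
eef_pos: [436.3, -485.9, 32.6]
ee_rot: [0.013, 0.713, 0.701, -0.003]
force: [0.4, -0.3, 0.3]
grip_width: 0.499
```

Request:
{"method": "play_rows", "body": {"plan": [[0,0,-10,0,0,0,0]]}}

```text
time_s: 4.95
eef_pos: [436.9, -486.1, 23.9]
ee_rot: [0.015, 0.713, 0.701, -0.003]
force: [-0.4, 0.0, 0.4]
grip_width: 0.499
```

Request:
{"method": "play_rows", "body": {"plan": [[0,0,-10,0.027,0.018,0,0]]}}

```text
time_s: 5.03
eef_pos: [436.7, -484.8, 13.0]
ee_rot: [-0.002, 0.713, 0.702, 0.0]
force: [0.2, 0.4, -0.5]
grip_width: 0.498
```

Request:
{"method": "play_rows", "body": {"plan": [[0,0,0,0,0,0,0]]}}

```text
time_s: 5.12
eef_pos: [436.3, -483.6, 10.6]
ee_rot: [-0.004, 0.713, 0.702, 0.001]
force: [1.0, 0.5, -0.3]
grip_width: 0.503
```

```bash
python3 - <<'E'
from h import *
S=sense()
for k in("eef_pos","ee_rot","joints","dq","tau","force"):print(k,np.round(S[k],3))
E
```

```text
eef_pos [ 436.284 -483.557   10.568]
ee_rot [-0.004  0.713  0.702  0.001]
joints [-1.016  0.818  1.286 -0.     1.045 -1.001]
dq [ 0.01  -0.037  0.061  0.003 -0.056  0.   ]
tau [ 9.6000e-02 -5.9288e+01 -2.3468e+01 -1.0000e-03  3.1700e-01  9.0000e-03]
force [ 0.979  0.481 -0.262]
```

The descent works; the earlier miss was residual drift from fast moves. From here I go gently and correct z and tilt on every call.

Request:
{"method": "play_rows", "body": {"plan": [[-3,0,-3,0,0,0,0],[-1,2,-1,0,-0.003,0,0],[0,3,0,0,0,0,0]]}}

```text
time_s: 5.37
eef_pos: [431.8, -477.0, 4.7]
ee_rot: [-0.003, 0.712, 0.702, 0.002]
force: [0.9, -0.1, 0.5]
grip_width: 0.499
```

Request:
{"method": "play_rows", "body": {"plan": [[0,3,0,0,0,0,0],[0,3,0,0,0,0,0]]}}

```text
time_s: 5.53
eef_pos: [431.6, -470.1, 5.0]
ee_rot: [-0.003, 0.712, 0.702, 0.002]
force: [-1.6, -0.0, -0.6]
grip_width: 0.507
```

Request:
{"method": "play_rows", "body": {"plan": [[0,3,0,0,0,0,0],[0,3,0,0,0,0,0]]}}

```text
time_s: 5.7
eef_pos: [431.7, -463.4, 5.6]
ee_rot: [-0.002, 0.712, 0.702, 0.002]
force: [-0.0, -0.7, 0.3]
grip_width: 0.498
```

Request:
{"method": "play_rows", "body": {"plan": [[0,3,0,0,0,0,0],[0,3,0,0,0,0,0]]}}

```text
time_s: 5.87
eef_pos: [432.0, -457.1, 6.0]
ee_rot: [-0.001, 0.712, 0.702, 0.002]
force: [-0.4, -1.3, -0.9]
grip_width: 0.5
```

```bash
cat >> h.py <<'E'
def st():
    S=sense();q=S["ee_rot"];w,x,y,z=q
    zd=np.array([2*(x*z+w*y),2*(y*z-w*x)]);
    print("t",S["time_s"],"pos",S["eef_pos"].round(1),"F",S["force"].round(1),"jaw",round(2*np.degrees(np.arctan2(y,x))-90,2),"fix wx,wy",(-zd[1]).round(4),zd[0].round(4))
def front(s,win,zs=12):
    u0,v0,u1,v1=win;i=s["img"][v0:v1,u0:u1].astype(int)
    return (i[...,0]-i[...,2]>8)
E
python3 - <<'E'
from h import *
st();s=optics.capture("side");cv2.imwrite("pics/c3.png",cv2.resize(s["img"][200:300,235:368],None,fx=5,fy=5))
E
```

```text
t 5.8667 pos [ 432.  -457.1    6. ] F [-0.4 -1.3 -0.9] jaw -0.83 fix wx,wy -0.004 0.0005
```

View pics/c3.png

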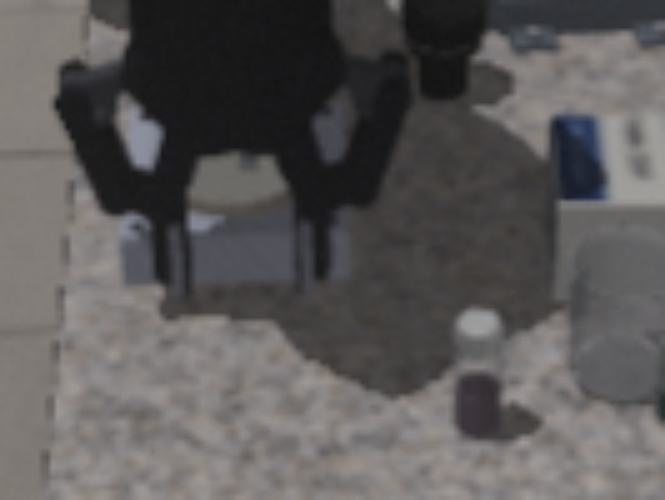

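The fingers are flush and low on the carrier's right face, with tips near crop row 285, and contact is just starting. Now I push along +y.

Request:
{"method": "play_rows", "body": {"plan": [[0,5,-0.3,-0.004,0,0.002,0],[0,6,-0.3,0,0,0.002,0],[0,6,-0.3,0,0,0.002,0],[0,6,-0.3,0,0,0.002,0],[0,6,-0.3,0,0,0.002,0]]}}

```text
time_s: 6.33
eef_pos: [432.6, -427.5, 6.1]
ee_rot: [0.003, 0.709, 0.706, -0.001]
force: [-0.0, -2.0, 2.1]
grip_width: 0.499
```

```bash
python3 -c "
from h import *;st()"
```

```text
t 6.3333 pos [ 432.6 -427.5    6.1] F [-0.  -2.   2.1] jaw -0.24 fix wx,wy 0.0058 0.0033
```

Request:
{"method": "play_rows", "body": {"plan": [[0,6,-0.3,0.003,0.002,0.002,0],[0,6,-0.3,0.002,0.001,0.001,0],[0,6,-0.3,0,0,0.001,0],[0,6,-0.3,0,0,0.001,0],[0,6,-0.3,0,0,0.001,0]]}}

```text
time_s: 6.75
eef_pos: [432.9, -394.6, 5.2]
ee_rot: [0.001, 0.706, 0.708, -0.0]
force: [-0.1, -3.4, 1.8]
grip_width: 0.5
```

Request:
{"method": "play_rows", "body": {"plan": [[0,6,-0.3,0.001,0.001,0,0],[0,6,-0.3,0,0,0,0],[0,6,-0.3,0,0,0,0],[0,6,-0.3,0,0,0,0],[0,6,-0.3,0,0,0,0]]}}

```text
time_s: 7.17
eef_pos: [432.8, -361.2, 3.5]
ee_rot: [0.0, 0.706, 0.708, -0.0]
force: [-0.7, -1.5, 2.3]
grip_width: 0.503
```

```bash
python3 -c "
from h import *;st()"
```

```text
t 7.1667 pos [ 432.8 -361.2    3.5] F [-0.7 -1.5  2.3] jaw 0.18 fix wx,wy 0.0008 -0.0003
```

Request:
{"method": "play_rows", "body": {"plan": [[0,6,1.5,0,0,0.002,0],[0,6,1,0,0,0.002,0],[0,6,0,0,0,0,0],[0,6,0,0,0,0,0],[0,6,0,0,0,0,0]]}}

```text
time_s: 7.58
eef_pos: [432.1, -326.6, 5.3]
ee_rot: [-0.002, 0.704, 0.71, 0.0]
force: [0.1, -2.1, 1.2]
grip_width: 0.499
```

Request:
{"method": "play_rows", "body": {"plan": [[0,6,0,0,0,0,0],[0,6,0,0,0,0,0],[0,6,0,0,0,0,0],[0,4,0,0,0,0,0],[0,3,0,0,0,0,0]]}}

```text
time_s: 8.0
eef_pos: [432.0, -298.1, 5.2]
ee_rot: [-0.002, 0.704, 0.71, 0.0]
force: [0.2, -2.3, 0.6]
grip_width: 0.497
```

```bash
python3 - <<'E'
from h import *
st();t=optics.capture("top");s=optics.capture("side")
for n,c,w in(("top",t,(255,215,330,265)),("side",s,(255,175,325,245))):
    try:print(n,carrier(c,w)[0])
    except Exception as e:print(n,e)
a=cv2.resize(t["img"][180:280,200:333],None,fx=3,fy=3);b=cv2.resize(s["img"][150:250,235:368],None,fx=3,fy=3)
cv2.imwrite("pics/c4.png",np.hstack([a,b]))
E
```

```text
t 8.0 pos [ 432.  -298.1    5.2] F [ 0.2 -2.3  0.6] jaw 0.47 fix wx,wy -0.0027 -0.0026
top max() iterable argument is empty
side ((389.0110778808594, -209.99534606933594), (28.89423942565918, 15.14572811126709), 86.25238800048828)
```

View pics/c4.png

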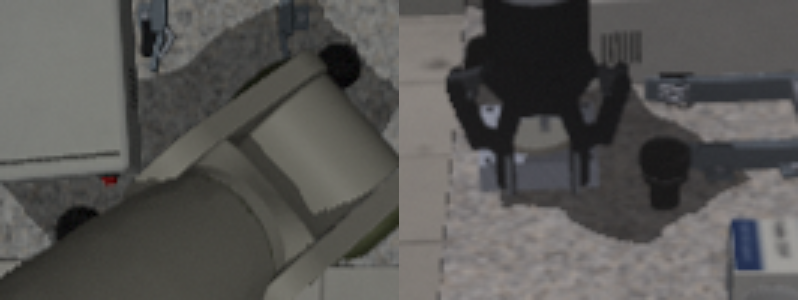

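Carrier still flush with the fingers and the dish in place; eyepiece well clear at side-crop (663,170). I'll finish the last 30 mm, back off and measure.

Request:
{"method": "play_rows", "body": {"plan": [[0,5,0,-0.002,-0.002,0,0],[0,6,0,0,0,0,0],[0,6,0,0,0,0,0],[0,5,0,0,0,0,0],[0,4,0,0,0,0,0]]}}

```text
time_s: 8.52
eef_pos: [432.0, -270.7, 5.2]
ee_rot: [-0.0, 0.705, 0.71, 0.0]
force: [0.7, -1.9, -0.4]
grip_width: 0.501
```

Request:
{"method": "play_rows", "body": {"plan": [[0,2,0,0,0,0,0],[0,0,0,0,0,0,0]]}}

```text
time_s: 8.68
eef_pos: [432.0, -267.4, 5.2]
ee_rot: [-0.0, 0.704, 0.71, 0.0]
force: [0.5, -1.4, -0.7]
grip_width: 0.501
```

Request:
{"method": "play_rows", "body": {"plan": [[0,-10,0,0,0,0,0],[0,-15,0,0,0,0,0],[0,-5,20,0,0,0,0],[0,0,40,0,0,0,0],[0,0,40,0,0,0,0]]}}

```text
time_s: 9.1
eef_pos: [427.9, -298.8, 100.7]
ee_rot: [-0.009, 0.705, 0.709, 0.001]
force: [0.3, 0.5, 0.1]
grip_width: 0.498
```

Request:
{"method": "play_rows", "body": {"plan": [[-15,0,10,0,0,-0.12,0],[-15,10,0,0,0,-0.12,0],[-15,20,0,0,0,-0.12,0],[-15,20,0,0,0,-0.12,0],[-15,20,0,0,0,-0.12,0]]}}

```text
time_s: 9.52
eef_pos: [354.0, -239.6, 120.4]
ee_rot: [0.0, 0.888, 0.46, 0.002]
force: [-0.0, -0.5, -0.3]
grip_width: 0.498
```

Request:
{"method": "play_rows", "body": {"plan": [[-8,10,0,0,0,-0.12,0],[0,5,0,0,0,-0.12,0],[0,0,0,0,0,-0.12,0],[0,0,0,0,0,-0.12,0],[0,0,0,0,0,-0.12,0]]}}

```text
time_s: 9.93
eef_pos: [342.7, -226.2, 121.5]
ee_rot: [0.0, 0.986, 0.165, 0.002]
force: [-0.2, -0.2, -0.4]
grip_width: 0.501
```

Request:
{"method": "play_rows", "body": {"plan": [[0,0,0,0,0,-0.12,0],[0,0,0,0,0,-0.12,0],[0,0,0,0,0,-0.1,0],[0,0,0,0,0,0,0]]}}

```text
time_s: 10.27
eef_pos: [342.5, -231.1, 122.3]
ee_rot: [0.001, 1.0, -0.015, 0.002]
force: [-0.4, -0.7, 0.5]
grip_width: 0.498
```

```bash
python3 - <<'E'
from h import *
st();print(sense()["joints"].round(2));t=optics.capture("top");s=optics.capture("side")
for n,c,w in(("top",t,(250,215,330,265)),("side",s,(245,170,325,245))):
    try:print(n,carrier(c,w)[0])
    except Exception as e:print(n,e)
a=cv2.resize(t["img"][180:280,200:333],None,fx=3,fy=3);b=cv2.resize(s["img"][150:250,235:368],None,fx=3,fy=3)
cv2.imwrite("pics/c5.png",np.hstack([a,b]))
E
```

```text
t 10.2667 pos [ 342.5 -231.1  122.3] F [-0.4 -0.7  0.5] jaw -91.73 fix wx,wy 0.0013 0.0047
[-0.88  0.2   1.96  0.    0.98  0.72]
top max() iterable argument is empty
side ((536.4417724609375, -169.65182495117188), (2.5424997806549072, 0.0), 176.28955078125)
```

View pics/c5.png

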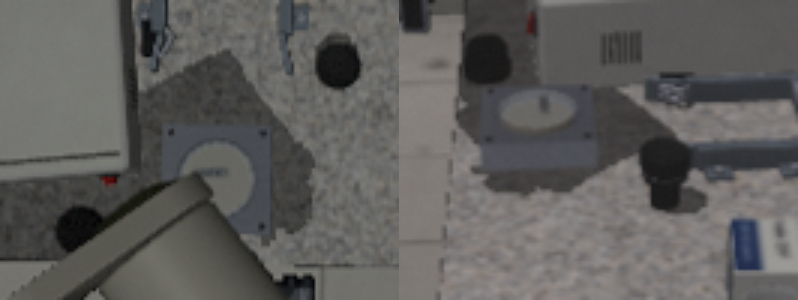

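The carrier stands square in the arm's shadow at top-crop (216,180), in line with the channel, with the dish central and both optics clear. I'll measure it with a lower threshold.

```bash
python3 - <<'E'
from h import *
t=optics.capture("top");s=optics.capture("side")
g=lambda c:cv2.GaussianBlur(c["img"].astype(np.float32),(0,0),0.6)
i=g(t);d=i[...,0]-i[...,2]
print(d[232,248:296].round().astype(int).tolist());print(d[215:228,272].round().astype(int).tolist())
def hc(a,x0,th): # first and last threshold crossing
    k=np.nonzero(a>th)[0];A,B=k[0],k[-1]
    f=lambda p,q:p+(th-a[p])/(a[q]-a[p])*(q-p)
    return x0+f(A-1,A),x0+f(B+1,B)
th=5;E=np.array([[v,*hc(d[v,248:297],248,th)] for v in range(224,237)])
for k,off in((1,-46),(2,46)):
    P=np.array([ray(t,e[k],e[0],24)[:2] for e in E]);f=np.polyfit(P[:,0],P[:,1],1);print("side edge slope",f[0].round(4),"centre y",(np.polyval(f,432)+off).round(1))
F=np.array([ray(t,u,hc(d[215:230,u],215,th)[0],24)[:2] for u in range(258,286)]);f=np.polyfit(F[:,1],F[:,0],1);print("front slope",-f[0].round(4),"centre x",(np.polyval(f,-211)-46).round(1))
i=s["img"].astype(int)[170:215,255:310];m=((i[...,0]-i[...,2]>8)).astype(np.uint8)
m=cv2.morphologyEx(m,cv2.MORPH_OPEN,np.ones((2,2)));
for r in m[::2]:print(''.join('#' if x else '.' for x in r))
E
```

```text
[-3, -1, -1, -1, -1, 0, 6, 9, 9, 9, 10, 9, 8, 7, 6, 3, -1, -5, -6, -6, -5, -6, -6, -6, -5, -5, -5, -5, -5, -6, -5, -5, -2, 3, 6, 7, 8, 8, 8, 8, 9, 8, 5, -3, -4, -5, -4, -4]
[-4, -2, -1, -1, -2, 0, 4, 8, 9, 9, 9, 7, 6]
side edge slope -0.0068 centre y -209.6
side edge slope 0.0048 centre y -209.2Traceback (most recent call last):
  File "<stdin>", line 13, in <module>
  File "<stdin>", line 9, in hc
  File "<stdin>", line 8, in <lambda>
IndexError: index 15 is out of bounds for axis 0 with size 15
```

Request:
{"method": "play_rows", "body": {"plan": [[4,10,-20,0.001,0.004,0.02,0],[4,10,-30,0,0,0.02,0],[0,1,-30,0,0,0,0],[0,0,-15,0,0,0,0],[0,0,0,0,0,0,0]]}}

```text
time_s: 10.88
eef_pos: [351.7, -210.3, 25.4]
ee_rot: [0.002, 1.0, 0.015, 0.002]
force: [-0.2, 0.2, -0.2]
grip_width: 0.501
```

```bash
python3 -c "
from h import *;st()"
```

```text
t 10.8833 pos [ 351.7 -210.3   25.4] F [-0.2  0.2 -0.2] jaw -88.33 fix wx,wy 0.0046 0.0048
```

Request:
{"method": "play_rows", "body": {"plan": [[0,0,-10,0.003,0.003,-0.012,0],[0,0,-8,0.002,0.002,-0.006,0],[0,0,-1,0,0,0,0],[5,0,0,0,0,0,0],[5,0,0,0,0,0,0]]}}

```text
time_s: 11.3
eef_pos: [362.7, -211.7, 7.8]
ee_rot: [0.0, 1.0, 0.007, 0.0]
force: [-0.3, -0.5, 0.5]
grip_width: 0.5
```

```bash
python3 -c "
from h import *;st()"
```

```text
t 11.3 pos [ 362.7 -211.7    7.8] F [-0.3 -0.5  0.5] jaw -89.14 fix wx,wy 0.0003 0.0003
```

Request:
{"method": "play_rows", "body": {"plan": [[4,0.3,-0.5,0,0,-0.002,0],[4,0.3,-0.5,0,0,-0.001,0],[4,0.3,-0.5,0,0,0,0],[5,0.3,-0.3,0,0,0,0],[5,0.3,-0.3,0,0,0,0]]}}

```text
time_s: 11.72
eef_pos: [387.7, -210.7, 7.6]
ee_rot: [0.001, 1.0, 0.007, 0.001]
force: [-2.9, -0.0, 2.1]
grip_width: 0.498
```

Request:
{"method": "play_rows", "body": {"plan": [[5,0,0,0,0,0,0],[5,0,0,0,0,0,0],[5,0,0,0,0,0,0],[5,0,0,0,0,0,0],[3,0,0,0,0,0,0]]}}

```text
time_s: 12.13
eef_pos: [413.4, -210.3, 7.6]
ee_rot: [0.001, 1.0, 0.007, 0.0]
force: [-3.1, -0.5, 3.0]
grip_width: 0.502
```

```bash
python3 -c "
from h import *;st()"
```

```text
t 12.1333 pos [ 413.4 -210.3    7.6] F [-3.1 -0.5  3. ] jaw -89.17 fix wx,wy 0.0021 0.0007
```

Now into the mouth. I'll take one more look at the alignment here (picture 11).

```bash
python3 - <<'E'
from h import *
t=optics.capture("top");s=optics.capture("side")
a=cv2.resize(t["img"][140:240,235:335],None,fx=4,fy=4,interpolation=cv2.INTER_CUBIC);b=cv2.resize(s["img"][150:250,265:365],None,fx=4,fy=4,interpolation=cv2.INTER_CUBIC)
cv2.imwrite("pics/c6.png",np.hstack([a,b]))
E
```

```text
(no output)
```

View pics/c6.png

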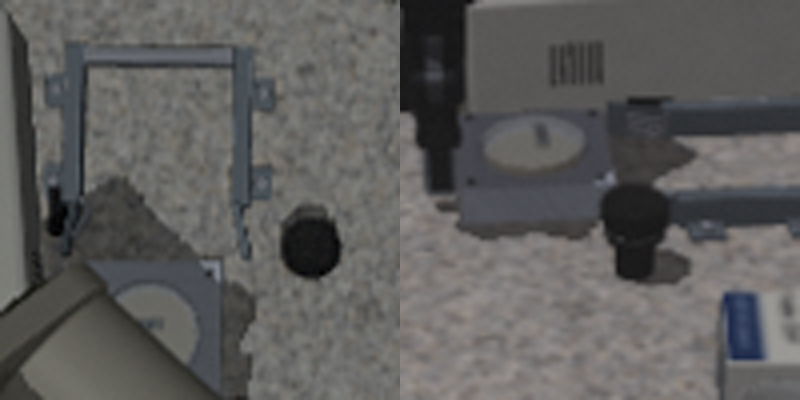

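```bash
python3 - <<'E'
from h import *
t=optics.capture("top")
i=cv2.GaussianBlur(t["img"].astype(np.float32),(0,0),0.6);d=i[...,0]-i[...,2]
for v in range(204,236,3):
    print(v,d[v,276:300].round().astype(int).tolist())
for v in (209,213,217,221,225,229,233):
    a=d[v,280:298];k=np.nonzero(a>4)[0][-1];u=280+k+(a[k]-4)/(a[k]-a[k+1]);print(v,round(u,2),ray(t,u,v,24).round(1))
for u,v in((293.2,186),(293.2,180),(293.5,165)):print("wallR",ray(t,u,v,22).round(1))
for u,v in((256,186),(256.3,165)):print("wallL",ray(t,u,v,0).round(1))
for v in range(160,190,5):print(v,d[v,246:262].round().astype(int).tolist(),i[v,246:262].mean(1).round().astype(int).tolist(),d[v,289:301].round().astype(int).tolist(),i[v,289:301].mean(1).round().astype(int).tolist())
E
```

```text
204 [-1, 0, 0, 2, 2, 1, 1, 2, 2, 1, 1, 0, 1, 1, -2, -3, -4, -4, -4, 2, 6, 3, -3, -5]
207 [10, 9, 10, 10, 10, 9, 8, 8, 9, 9, 9, 8, 11, 13, 8, 0, -4, -5, -3, -1, -3, -3, -2, -3]
210 [8, 9, 9, 9, 9, 9, 9, 8, 9, 9, 8, 8, 9, 10, 7, 0, -2, -4, -3, -2, -3, -3, -2, -2]
213 [0, 2, 4, 6, 7, 8, 9, 9, 9, 9, 9, 9, 9, 8, 4, -1, -3, -3, -4, -4, -4, -4, -2, -1]
216 [-5, -5, -5, -5, -3, 2, 6, 8, 9, 8, 9, 8, 8, 8, 4, -2, -3, -3, -3, -6, -6, -3, -2, -2]
219 [-4, -5, -5, -5, -6, -6, -3, 4, 8, 9, 9, 9, 9, 9, 4, 0, -2, -2, -2, -4, -3, -3, -5, -7]
222 [-5, -5, -5, -5, -6, -6, -6, 0, 5, 8, 9, 9, 9, 8, 3, 0, -1, -1, -2, -3, -3, -4, -2, -1]
225 [-6, -6, -6, -6, -6, -6, -5, 2, 6, 8, 8, 9, 9, 8, 2, -3, -4, -3, -1, -1, -1, -2, -3, -4]
228 [-5, -4, -5, -6, -6, -4, 2, 6, 9, 9, 9, 9, 9, 8, 2, -3, -2, -2, 0, -1, -1, -2, -2, -2]
231 [-7, -7, -6, -5, -4, -1, 5, 8, 9, 9, 8, 8, 9, 8, 0, -5, -5, -5, -4, -5, -4, -2, -1, -1]
234 [-8, -8, -7, -7, -6, -6, -5, -5, -1, 4, 8, 9, 9, 8, 2, -1, -2, -2, -2, -1, -1, 0, -1, -1]
209 290.53 [ 508.5 -254.8   24. ]
213 289.94 [ 498.2 -253.5   24. ]
217 290.02 [ 488. -254.   24.]
221 289.
[... 999 characters left out ...]
-5, -4, -2, -2, 0, 10, 12, 13, 13, 7, 0, -2, -3, -4, -5, -3] [106, 109, 108, 106, 89, 80, 79, 79, 74, 51, 81, 109, 114, 112, 112, 110] [-2, -4, -5, -3, 9, 13, 14, 13, 9, 0, -1, -1] [114, 113, 114, 112, 97, 82, 79, 75, 67, 99, 112, 110]
180 [-2, 0, 0, 0, 5, 11, 12, 13, 13, 6, -2, -4, -4, -3, -4, -5] [95, 88, 92, 94, 81, 78, 79, 80, 73, 53, 101, 117, 111, 109, 114, 115] [0, -1, -4, -4, 7, 12, 14, 13, 6, -5, -10, -9] [106, 112, 118, 114, 89, 78, 78, 76, 73, 103, 114, 109]
185 [9, 10, 9, 9, 12, 13, 13, 14, 14, 7, -1, -2, -1, 1, 0, 0] [86, 94, 95, 77, 74, 79, 79, 80, 75, 56, 94, 110, 105, 94, 89, 78] [-3, -4, -6, -6, 8, 13, 13, 13, 9, 10, 9, 8] [112, 120, 121, 101, 84, 79, 79, 77, 59, 70, 90, 98]
```

Picture 11 shows the carrier's front edge at crop row 260, just before the mouth. Its right edge at y≈-254.2 puts the centre at -208.2, against an axis of ≈-211, so it sits about 2.5 mm too far left. I'll steer it right while pushing.

Request:
{"method": "play_rows", "body": {"plan": [[4,-0.6,-0.5,0.001,0,0,0],[4,-0.6,-0.5,0.001,0,0,0],[4,-0.6,-0.3,0,0,0,0],[4,-0.6,0,0,0,0,0],[4,-0.4,0,0,0,0,0]]}}

```text
time_s: 12.7
eef_pos: [433.0, -212.8, 5.9]
ee_rot: [-0.001, 1.0, 0.007, -0.001]
force: [-3.6, 0.8, 2.4]
grip_width: 0.501
```

Request:
{"method": "play_rows", "body": {"plan": [[4,0,0,0,0,0,0],[4,0,0,0,0,0,0],[4,0,0,0,0,0,0]]}}

```text
time_s: 12.95
eef_pos: [446.1, -213.5, 5.8]
ee_rot: [-0.001, 1.0, 0.007, -0.001]
force: [-7.9, -2.6, 3.8]
grip_width: 0.5
```

```bash
python3 -c "
from h import *;st()
t=optics.capture('top')
d=cv2.GaussianBlur(t['img'].astype(np.float32),(0,0),0.6);d=d[...,0]-d[...,2]
for v in (205,209,213,217,221,225):
    a=d[v,280:294];k=np.nonzero(a>4)[0][-1];u=280+k+(a[k]-4)/(a[k]-a[min(k+1,13)]);print(v,round(u,2),ray(t,u,v,24).round(1))"
```

```text
t 12.95 pos [ 446.1 -213.5    5.8] F [-7.9 -2.6  3.8] jaw -89.21 fix wx,wy -0.0012 -0.0027
205 291.35 [ 518.8 -256.6   24. ]
209 291.31 [ 508.5 -256.7   24. ]
213 291.4 [ 498.3 -257.2   24. ]
217 291.39 [ 488.1 -257.5   24. ]Traceback (most recent call last):
  File "<string>", line 6, in <module>
    a=d[v,280:294];k=np.nonzero(a>4)[0][-1];u=280+k+(a[k]-4)/(a[k]-a[min(k+1,13)]);print(v,round(u,2),ray(t,u,v,24).round(1))
                     ~~~~~~~~~~~~~~~~~~^^^^
IndexError: index -1 is out of bounds for axis 0 with size 0
```

The extra force comes as the leading corner meets the catch. I'll go on slowly.

Request:
{"method": "play_rows", "body": {"plan": [[3,0,0,0,0,0,0],[3,0,0,0,0,0,0],[3,0,0,0,0,0,0]]}}

```text
time_s: 13.25
eef_pos: [456.3, -213.7, 5.9]
ee_rot: [-0.0, 1.0, 0.007, -0.001]
force: [-3.7, -1.0, 2.4]
grip_width: 0.501
```

Request:
{"method": "play_rows", "body": {"plan": [[3,0,0,0,0,0,0],[3,0,0,0,0,0,0],[3,0,0,0,0,0,0]]}}

```text
time_s: 13.5
eef_pos: [466.3, -214.0, 5.9]
ee_rot: [-0.0, 1.0, 0.006, -0.001]
force: [-3.3, -2.7, 1.2]
grip_width: 0.498
```

```bash
python3 -c "
from h import *;st()"
```

```text
t 13.5 pos [ 466.3 -214.     5.9] F [-3.3 -2.7  1.2] jaw -89.26 fix wx,wy -0.0004 -0.0018
```

Request:
{"method": "play_rows", "body": {"plan": [[4,0.2,0,0,0,0,0],[4,0.2,0,0,0,0,0],[4,0.2,0,0,0,0,0],[4,0.2,0,0,0,0,0],[4,0.2,0,0,0,0,0]]}}

```text
time_s: 13.92
eef_pos: [488.7, -213.3, 5.9]
ee_rot: [0.0, 1.0, 0.006, -0.001]
force: [-3.1, -2.1, 0.2]
grip_width: 0.497
```

Request:
{"method": "play_rows", "body": {"plan": [[4,0.2,0,0,0,0,0],[4,0.2,0,0,0,0,0],[4,0.2,0,0,0,0,0],[4,0.2,0,0,0,0,0],[4,0.2,0,0,0,0,0]]}}

```text
time_s: 14.33
eef_pos: [511.0, -212.1, 5.8]
ee_rot: [0.0, 1.0, 0.007, -0.001]
force: [-2.8, -2.4, 0.5]
grip_width: 0.501
```

```bash
python3 -c "
from h import *;st()"
```

```text
t 14.3333 pos [ 511.  -212.1    5.8] F [-2.8 -2.4  0.5] jaw -89.25 fix wx,wy 0.0004 -0.0011
```

Request:
{"method": "play_rows", "body": {"plan": [[3,0,0,0,0,0,0],[3,0,0,0,0,0,0],[3,0,0,0,0,0,0],[3,0,0,0,0,0,0],[2,0,0,0,0,0,0]]}}

```text
time_s: 14.75
eef_pos: [526.6, -211.9, 5.8]
ee_rot: [0.0, 1.0, 0.007, -0.001]
force: [-4.4, -2.0, 1.9]
grip_width: 0.501
```

Request:
{"method": "play_rows", "body": {"plan": [[2,0,0,0,0,0,0],[1,0,0,0,0,0,0],[1,0,0,0,0,0,0]]}}

```text
time_s: 15.0
eef_pos: [531.1, -211.8, 5.8]
ee_rot: [0.0, 1.0, 0.007, -0.001]
force: [-4.3, -2.0, 1.9]
grip_width: 0.498
```

Request:
{"method": "play_rows", "body": {"plan": [[1,0,0,0,0,0,0],[1,0,0,0,0,0,0],[1,0,0,0,0,0,0]]}}

```text
time_s: 15.25
eef_pos: [534.1, -211.8, 5.8]
ee_rot: [-0.0, 1.0, 0.007, -0.001]
force: [-5.0, -2.4, 1.2]
grip_width: 0.498
```

Request:
{"method": "play_rows", "body": {"plan": [[1,0,0,0,0,0,0],[1,0,0,0,0,0,0],[1,0,0,0,0,0,0]]}}

```text
time_s: 15.5
eef_pos: [537.3, -211.7, 5.8]
ee_rot: [-0.0, 1.0, 0.007, -0.001]
force: [-3.8, -2.0, 1.4]
grip_width: 0.502
```

Request:
{"method": "play_rows", "body": {"plan": [[1,0,0,0,0,0,0],[1,0,0,0,0,0,0]]}}

```text
time_s: 15.67
eef_pos: [539.4, -211.7, 5.8]
ee_rot: [-0.0, 1.0, 0.007, -0.001]
force: [-4.4, -1.5, 2.3]
grip_width: 0.498
```

Request:
{"method": "play_rows", "body": {"plan": [[1,0,0,0,0,0,0],[1,0,0,0,0,0,0]]}}

```text
time_s: 15.83
eef_pos: [541.8, -211.6, 5.8]
ee_rot: [-0.0, 1.0, 0.007, -0.001]
force: [-0.3, 0.1, -0.1]
grip_width: 0.499
```

The force vanished at TCP x≈541.5, so the catch has sprung out behind the rear corner. I'll creep on to the end stop.

Request:
{"method": "play_rows", "body": {"plan": [[0.8,0,0,0,0,0,0]]}}

```text
time_s: 15.92
eef_pos: [543.0, -211.5, 5.8]
ee_rot: [-0.0, 1.0, 0.007, -0.001]
force: [-2.3, -0.3, 0.8]
grip_width: 0.499
```

Request:
{"method": "play_rows", "body": {"plan": [[0.8,0,0,0,0,0,0]]}}

```text
time_s: 16.0
eef_pos: [543.1, -211.4, 5.7]
ee_rot: [-0.001, 1.0, 0.007, -0.002]
force: [-13.7, -2.5, 7.6]
grip_width: 0.497
```

Request:
{"method": "play_rows", "body": {"plan": [[0.8,0,0,0,0,0,0]]}}

```text
time_s: 16.08
eef_pos: [543.1, -211.4, 5.8]
ee_rot: [-0.001, 1.0, 0.007, -0.003]
force: [-10.5, -1.0, 7.1]
grip_width: 0.503
```

Request:
{"method": "play_rows", "body": {"plan": [[0.75,0,0.1,0,0,0,0],[0.75,0,0.1,0,0,0,0]]}}

```text
time_s: 16.25
eef_pos: [543.0, -211.4, 5.9]
ee_rot: [-0.001, 1.0, 0.006, -0.006]
force: [-8.5, -2.3, 3.7]
grip_width: 0.494
```

Request:
{"method": "play_rows", "body": {"plan": [[0.75,0,0.1,0,0,0,0],[0.75,0,0.1,0,0,0,0]]}}

```text
time_s: 16.42
eef_pos: [543.0, -211.4, 6.0]
ee_rot: [-0.002, 1.0, 0.006, -0.008]
force: [-8.1, -1.2, 3.8]
grip_width: 0.5
```

Request:
{"method": "play_rows", "body": {"plan": [[0.75,0,0.1,0,0,0,0],[0.75,0,0.1,0,0,0,0]]}}

```text
time_s: 16.58
eef_pos: [542.9, -211.3, 6.0]
ee_rot: [-0.002, 1.0, 0.006, -0.01]
force: [-7.6, -1.6, 3.7]
grip_width: 0.5
```

Request:
{"method": "play_rows", "body": {"plan": [[0.95,0,0.1,0,0,0,0],[0.95,0,0.1,0,0,0,0]]}}

```text
time_s: 16.75
eef_pos: [542.9, -211.3, 6.1]
ee_rot: [-0.003, 1.0, 0.006, -0.013]
force: [-9.6, -1.8, 5.3]
grip_width: 0.495
```

Request:
{"method": "play_rows", "body": {"plan": [[1,0,0.1,0,0,0,0],[1,0,0.1,0,0,0,0]]}}

```text
time_s: 16.92
eef_pos: [542.8, -211.3, 6.2]
ee_rot: [-0.004, 1.0, 0.005, -0.015]
force: [-8.7, -1.5, 4.4]
grip_width: 0.499
```

Request:
{"method": "play_rows", "body": {"plan": [[1.05,0,0.1,0,0,0,0],[1.05,0,0.1,0,0,0,0],[1.05,0,0.1,0,0,0,0]]}}

```text
time_s: 17.17
eef_pos: [542.7, -211.3, 6.3]
ee_rot: [-0.005, 1.0, 0.005, -0.02]
force: [-11.1, -1.8, 5.3]
grip_width: 0.497
```

Request:
{"method": "play_rows", "body": {"plan": [[-1,0,0,0,0,0,0],[-4,0,0,0,0,0,0],[-10,0,0,0,0,0,0],[-15,0,0,0,0,0,0],[-15,0,0,0,0,0,0]]}}

```text
time_s: 17.58
eef_pos: [499.2, -210.6, 6.2]
ee_rot: [-0.004, 1.0, 0.006, -0.017]
force: [0.6, 0.7, -0.3]
grip_width: 0.501
```

```bash
python3 -c "
from h import *;st()"
```

```text
t 17.5833 pos [ 499.2 -210.6    6.2] F [ 0.6  0.7 -0.3] jaw -89.32 fix wx,wy -0.0082 -0.034
```

The press held about 8–11 N for roughly a second, and the tool is backed off. Now I lift clear and check.

Request:
{"method": "play_rows", "body": {"plan": [[-20,0,0,-0.008,-0.03,0,0],[-20,0,5,0,0,0,0],[-10,0,30,0,0,0,0],[-10,0,40,0,0,0,0],[-20,20,35,0,0,0,0]]}}

```text
time_s: 18.0
eef_pos: [415.5, -190.6, 110.6]
ee_rot: [-0.003, 1.0, 0.005, -0.003]
force: [-0.1, -0.5, 1.2]
grip_width: 0.5
```

Request:
{"method": "play_rows", "body": {"plan": [[-20,20,30,0,0,0,0],[-20,30,10,0,0,0,0],[-20,35,0,0,0,0,0],[0,35,0,0,0,0,0],[0,20,0,0,0,0,0]]}}

```text
time_s: 18.42
eef_pos: [352.8, -47.8, 158.6]
ee_rot: [0.001, 1.0, 0.002, 0.005]
force: [1.5, -0.5, 0.3]
grip_width: 0.499
```

```bash
python3 - <<'E'
from h import *
st();t=optics.capture("top");s=optics.capture("side")
i=cv2.GaussianBlur(t["img"].astype(np.float32),(0,0),0.6);g=i.mean(2)
print("col275",g[148:162,275].round().astype(int).tolist(),"rear",g[184:202,275].round().astype(int).tolist())
print("pred rear/front rows",[proj(t,(x,-210,24)).round(1).tolist() for x in(556,648)])
a=cv2.resize(t["img"][140:240,235:335],None,fx=4,fy=4,interpolation=cv2.INTER_CUBIC);b=cv2.resize(s["img"][140:240,295:395],None,fx=4,fy=4,interpolation=cv2.INTER_CUBIC)
cv2.imwrite("pics/c7.png",np.hstack([a,b]))
E
```

```text
t 18.4167 pos [352.8 -47.8 158.6] F [ 1.5 -0.5  0.3] jaw -89.8 fix wx,wy 0.0021 0.0103
col275 [108, 107, 103, 84, 86, 95, 100, 115, 124, 125, 124, 113, 92, 93] rear [87, 90, 113, 126, 129, 125, 102, 85, 96, 110, 115, 113, 109, 106, 106, 110, 110, 104]
pred rear/front rows [[273.5, 190.2], [274.7, 155.0]]
```

View pics/c7.png

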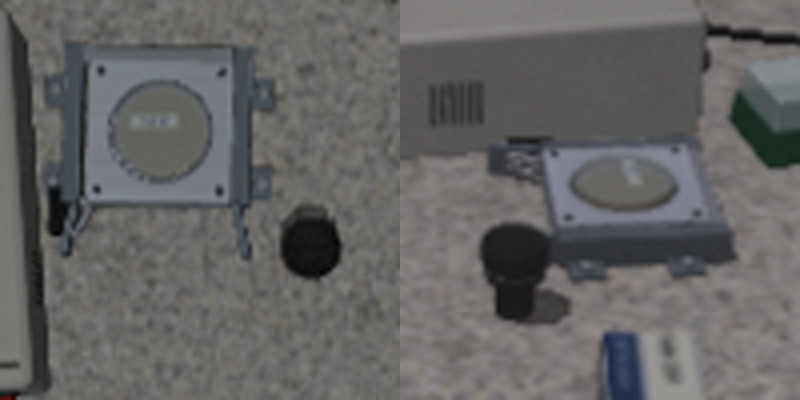

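The carrier sits flush against the end bar (top-crop row ≈62). Its rear edge is at row ≈205, with the catch strip out behind the left rear corner at (82,212). The dish lies in its recess and the eyepiece is in place. I'll let the arm settle and hand in.

Request:
{"method": "play_rows", "body": {"plan": [[0,0,0,0,0,0,0],[0,0,0,0,0,0,0],[0,0,0,0,0,0,0]]}}

```text
time_s: 18.77
eef_pos: [353.9, -48.4, 158.5]
ee_rot: [0.001, 1.0, 0.004, 0.006]
force: [-0.5, -0.1, -0.7]
grip_width: 0.501
```

```bash
python3 -c "
from h import *;st();print(ctrl.finish_job())"
```

```text
t 18.7667 pos [353.9 -48.4 158.5] F [-0.5 -0.1 -0.7] jaw -89.54 fix wx,wy 0.0024 0.0118
the job is handed in; nothing more can be done
None
```

The carrier is fully home in the dock and caught. I handed the job in at 18.8 s of the 72 s allowed, with the arm clear and touching nothing.

- **Route:** I pushed the carrier flat with two half-open fingers, first left between the two optics, then ahead into the dock and past the catch.
- **Press on the end stop:** The wrist force along the channel read 7.6–11 N for about a second. There was one 13.7 N reading as it first touched, below the 20 N limit. Upward force on the tool was 4–7 N during the press, so it also bore down slightly on the carrier.
- **Final check:** The last pictures show the carrier flush against the end bar. The catch is out behind its left rear corner, the dish is in its recess and the eyepiece is in place. The push force also fell to zero at the point where the catch springs out.
- **Not checked at the end:** I did not look at the objective or the things on the right again. No move went near them.
- **Mishap at the start:** On the first approach the fingers rode too high (z about 24 mm) and reached just over the carrier's rear edge. They came within an estimated 5 mm of the dish. I saw no contact force, and the carrier looked unmoved, so I backed off and came in lower.

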